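# Close the bench gas tap that was left open

### The arm

A 7-joint arm with a two-finger parallel gripper is mounted at the origin on a cart in front of the work surface, level with it; the furniture and walls round the work are solid. World frame = base frame: x ahead of the robot, y to its left, z up, the work surface at z = 0. Lengths are in m, angles in rad, forces in N, time in s.
With the tool pointing down it reaches from about 0.4 to 0.875 m from the base axis. Payload 6.5 kg.
Tool frame: the origin (TCP) lies at the centre of the arm's flange, where the gripper is bolted on; the fingertips stand 173 mm ahead of it and the grasp point (between the pads) lies 155 mm ahead of it; y points along the fingers, x is the direction in which the jaws open and shut, and the axes are right-handed (so a half turn about y gives the same grasp; the last joint's range is limited). The gripper opens to 85 mm and grips with 20 to 120 N. Pads are 22 mm wide; open, the fingers measure 114 mm over their backs; the gripper's body (76 mm by 85 mm) begins 54 mm behind the grasp point. The pads swing forward as they close: fully open they stand 13 mm farther back than shut.
Start: joints at [-1.29, 0.536, -0.004, 1.538, 0.003, 1.067, -0.071], TCP at [0.221, 0.611, 0.405] pointing down, gripper open.
Joint ranges: [-2.7, 2.7], [-0.37, 2.16], [-1.27, 1.26], [0.24, 2.4], [-1.31, 4.45], [0.19, 1.91], [-2.76, 2.76]. Speed limits (rad/s): [2.39, 2.39, 3.14, 3.14, 3.14, 3.14, 3.14].

### API

Orientations are given as a unit quaternion [w, x, y, z].
In Python, from rig import * gives the robot as it stands. The module is installed in compiled form; this text tells all that it offers.
- The arm moves only by the shell command python3 -m inch 'ROWS' [FORCE]. ROWS is JSON, a list that holds one entry, the list of rows, each a list of 7 numbers: the shift along the tool's x, y, z in m, then the turn, a rotation vector about the tool's x, y, z in rad, then the gripper command: -1 is fully open, 1 is shut, values between are in proportion. A call has exactly 10 rows; each row is the pose to reach, as a shift and turn from the pose commanded when the call began, along the tool's axes at that moment; what a row does not reach only later rows make up. A row lasts 1/8 s, in which the tool goes at most 62.5 mm and 10.7 degrees, less where a joint would pass 70% of its speed; a pose out of reach is approached as far as the arm can. A call with a gripper value outside its range is refused whole. The fingers move at their own pace and stop on an object; FORCE is the grip in N (left out, the last holds). Time passes only in rows, so rows that repeat a pose let the fingers close, or fill a call up. It gives the time, the measured TCP pose, the force and the opening at its end, in the units of the state.
- state(): the state, without advancing time (a new reading comes with each control period).
- read_camera(name): name is "scene" or "side" or "wrist"; returns a dict with "image" (384x512x3 uint8, red, green, blue), "range_z" (384x512 float32, m along the optical axis (not along the pixel's ray), 0 where there is no reading), "fx", "fy", "cx", "cy" (pixels), "dist" ([k1, k2, p1, p2, k3] as OpenCV has them; the pictures are not rectified), "rvec" (rotation vector, rad) and "tvec" (3), from world to camera coordinates, as OpenCV has them; the wrist camera has in their place "T_tool_cam" (4x4, takes a point from camera to tool coordinates, whose origin is the TCP and whose axes are the tool frame's). Camera axes: x right, y down, z forward; pixel columns grow to the right and rows downward; lengths in m; the calibration is good to about 2 mm. A picture is of the moment at which its call begins: read the wrist's pose just before it.
- finish_job(): hands the job in, once; it reports no verdict.
Trained networks look in a picture, given as the dict that the camera call returned (one of the last four; its "shot" number tells which), for a name from the list of things; names that differ only in an ending like _2 or _b are one class to them, and where a whole thing is asked for, a point or a joint stands for the part that bears it (a point fixed in the world has none). Each returns a list of dicts, best first, with "conf" (0 to 1); they miss things now and then, are a little off and sometimes report something else, mostly with a low value. They report only what shows in the picture. A call takes as long as a camera call.
- search_frame(picture, query): "at" ([x, y, z] in m, in world coordinates, good to about 4 mm: the middle of the surface that is visible of it).
- masks_of(picture, query): "mask" (384x512 bool, what is visible of it).
The state is a dict: "time": time; "q": joint angles; "joint_vel": joint speeds; "tau": joint torques, N m; "tcp_pos": TCP position; "orientation": TCP orientation; "wrist_force": force on the tool from outside, world axes, zero at the start; "wrist_torque": the same for the moment, N m; "finger_gap": finger opening in m.
Only numpy, scipy, OpenCV 4.12 (cv2) and the standard library are available. Lean on these libraries where they do the work, as an engineer would, in place of code of your own. Each camera call takes 0.05 s, during which the arm holds its last target.

### The job

One of the two bench gas taps has been left open: its grey bar handle lies in line with its hose nozzle, while the other's lies across. Close the open one: squeeze the two black side tabs of its handle together, turn the handle clockwise seen from above, about a quarter turn, to its stop, and let go so that both tabs spring out and lock it. Leave the closed tap and the things standing about as they are.

Things in the scene. Friction and masses are not known exactly. Their poses are not given: they have to be found in the camera images.
- tap_open: The open bench gas tap, fixed to the worktop; origin at the centre of its 72 mm base. White turret with a collar of 31 mm radius up to 116 mm height; steel hose nozzle reaching 80 mm along its -x at 80 mm height; on top a grey bar handle 98 x 18 x 32 mm (125 to 157 mm above the worktop) turning about the upright axis.
- tap_open_grip (a point): Grip point of the open tap: on the turning axis between its two side tabs, 146 mm above the worktop; turns with the handle. x along the bar, y = the line along which the tabs are squeezed, z up. The tabs are upright black ribbed plates, 26 mm along the bar, 40 mm high (124 to 164 mm above the worktop), outer faces 48 mm apart when out, 32 mm fully squeezed.
- tap_open_handle (a joint): Open tap's handle: 0 = bar in line with the nozzle (open, about how it starts), growing clockwise seen from above to a stop at 1.4 rad, across the nozzle (closed). Turns with about 0.06 N m of friction while both tabs are pressed; with either tab out it is locked but for a few hundredths of a radian.
- tap_open_tab1 (a joint): Open tap's tab on the handle's +y side. 0 = sprung out, its tooth locking the handle at either end of its turn; 0.008 m = fully pressed towards the bar; the tooth is free from about 0.005 m. Spring 2 N to start, 5 N fully in. Released in mid-turn it stays about 4 mm in; it springs out beyond 1.22 rad.
- tap_open_tab2 (a joint): Open tap's tab on the -y side of the handle; the same as the other.
- tap_shut_grip (a point): The same point on the other tap, of the same build, which is closed already (bar across its nozzle) and is to be left alone. Which tap stands left and which right varies.
- tap_shut_handle (a joint): Angle of the closed tap's handle, same sense: about 1.4 rad = closed.
- beaker_mid (a point): Low clear beaker, 73 x 83 x 98 mm, standing loose; point at its centre, half-way up. Not to be disturbed.
- weight_mid (a point): Brass balance weight, 29 mm across and 50 mm high, standing loose; point at its centre. Not to be disturbed.
- timer_mid (a point): Small white lab timer lying flat, 62 x 62 x 18 mm, loose; point at its centre. Not to be disturbed.

How it is judged:
By the outcome, as a careful person would: the job done as asked, in the order asked, and still so for the second after the job is handed in, with the robot touching nothing.
It also fails if it takes over 32 s, if anything falls off the work surface, if the arm or the gripper's body presses on something with over 40 N, if the wrist force passes 120 N, or if a joint passes its speed limit or range.

## Working session

There is one attempt and no reset: what is moved stays moved. The work goes in short steps, Python scripts to look and compute and a shell command to move; the robot and the scene stay as the last step left them, time stands still between calls to the robot, and variables do not carry over. Pictures are saved under pics/ and viewed, and the job is handed in when it is done.

```bash
mkdir -p pics
cat > h.py <<'E'
from rig import *
import numpy as np, cv2
from scipy.spatial.transform import Rotation as R
def save(p,n): cv2.imwrite('pics/'+n,cv2.cvtColor(p['image'],cv2.COLOR_RGB2BGR))
def Twc(p,s=None):
    # camera->world
    T=np.eye(4)
    if 'T_tool_cam' in p:
        A=np.eye(4);w=s['orientation'];A[:3,:3]=R.from_quat([w[1],w[2],w[3],w[0]]).as_matrix();A[:3,3]=s['tcp_pos']
        return A@p['T_tool_cam']
    r=cv2.Rodrigues(np.array(p['rvec'],float))[0];T[:3,:3]=r.T;T[:3,3]=-r.T@np.array(p['tvec']).ravel();return T
def cloud(p,s=None):
    K=np.array([[p['fx'],0,p['cx']],[0,p['fy'],p['cy']],[0,0,1]]);d=np.array(p['dist'],float)
    v,u=np.mgrid[0:384,0:512]
    n=cv2.undistortPoints(np.stack([u,v],-1).reshape(-1,1,2).astype(float),K,d).reshape(384,512,2)
    z=p['range_z'];P=np.dstack([n*z[...,None],z]);T=Twc(p,s)
    W=P@T[:3,:3].T+T[:3,3];W[z==0]=np.nan;return W
E
python3 - <<'E'
from h import *
s=state();print(s)
for c in ['scene','side','wrist']:
    s=state();p=read_camera(c);save(p,c+'0.png')
    for q in ['tap_open_grip','tap_open','tap_shut_grip','tap_open_tab1','beaker_mid','weight_mid','timer_mid']:
        print(c,q,[(np.round(r['at'],3).tolist(),round(r['conf'],2)) for r in search_frame(p,q)])
E
```

```text
{'time': 0.0, 'q': array([-1.29020836,  0.53721442, -0.00447377,  1.53884951,  0.00257807,
        1.0672842 , -0.07121448]), 'joint_vel': array([ 2.87128225e-04, -2.52513035e-04,  1.46240905e-03,  6.88476106e-04,
        5.67100626e-05, -6.55966419e-04, -2.05372825e-04]), 'tau': array([ 1.13829478e-04, -5.83403528e+01,  1.04826629e+00, -2.59100747e+01,
        1.23168086e-02,  9.66817257e-03,  2.07869647e-05]), 'tcp_pos': array([0.220788  , 0.61101376, 0.40379041]), 'orientation': array([-0.57836844,  0.57913114,  0.40577416, -0.40674857]), 'wrist_force': array([-0.046614  , -0.11185406,  0.24474526]), 'wrist_torque': array([-0.00073317, -0.04463272, -0.03308604]), 'finger_gap': 0.0853432551977581}
scene tap_open_grip [([0.473, 0.184, 0.147], 0.89)]
scene tap_open [([0.471, 0.184, 0.096], 0.6)]
scene tap_shut_grip [([0.508, -0.168, 0.149], 0.91), ([0.47, 0.188, 0.148], 0.47)]
scene tap_open_tab1 [([0.473, 0.171, 0.147], 0.71), ([0.476, 0.217, 0.161], 0.54)]
scene beaker_mid [([0.648, -0.021, 0.079], 0.71)]
scene weight_mid [([0.507, -0.172, 0.152], 0.51), ([0.608, 0.324, 0.025], 0.42)]
scene timer_mid [([0.406, -0.038, 0.014], 0.65)]
side tap_open_grip [([0.479, 0.202, 0.15], 0.73)]
side tap_open [([0.476, 0.209, 0.108], 0.74)]
side tap_shut_grip [([0.514, -0.146, 0.146], 0.6), ([0.473, 0.209, 0.112], 0.39)]
side tap_open_tab1 [([0.475, 0.18, 0.157], 0.67), ([0.478, 0.22, 0.147], 0.61)]
side beaker_mid [([0.647, 0.024, 0.067], 0.63)]
side weight_mid [([0.613, 0.343, 0.031], 0.68)]
side timer_mid [([0.411, -0.011, 0.016], 0.95)]
wrist tap_open_grip []
wrist tap_open [([0.474, 0.217, 0.01], 0.71)]
wrist tap_shut_grip []
wrist tap_open_tab1 []
wrist beaker_mid []
wrist weight_mid []
wrist timer_mid [([0.434, -0.001, 0.01], 0.4)]
```

View pictures.

View pics/scene0.png

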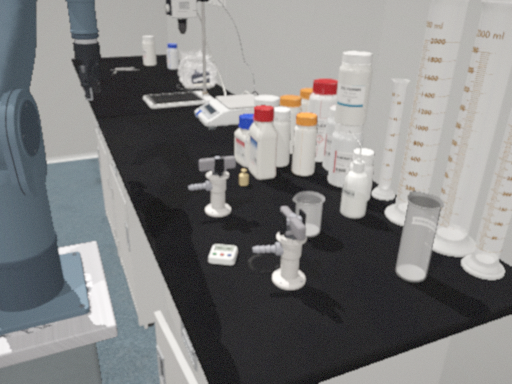

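View pics/side0.png

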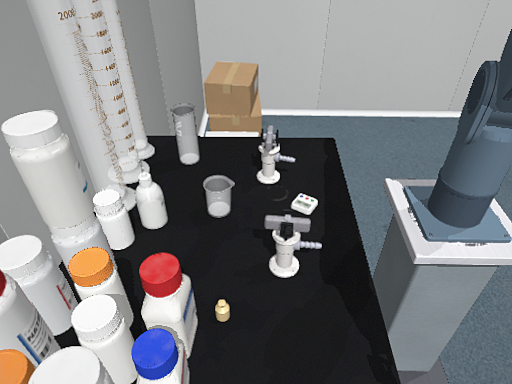

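View pics/wrist0.png

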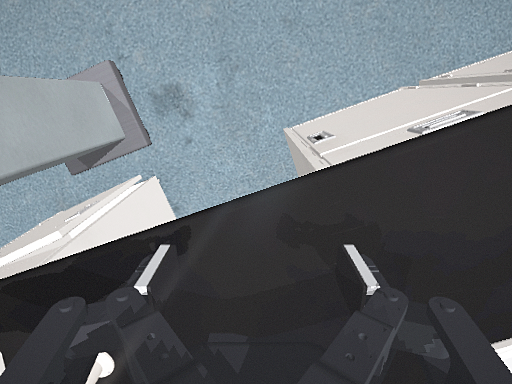

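Run:
```python
from h import *
for c in ['scene','side']:
    s=state();p=read_camera(c);W=cloud(p,s);img=p['image'].astype(int)
    near=(np.hypot(W[...,0]-.475,W[...,1]-.195)<.08)&(W[...,2]>.12)
    P=W[near];col=img[near];lum=col.mean(1)
    print(c,len(P),'zmax',np.nanpercentile(P[:,2],[5,50,95,99]))
    top=P[(P[:,2]>.150)&(P[:,2]<.162)]
    for nm,Q in (('bar',top[(top[:,0]==top[:,0])]),('dark',P[lum<60]),('grey',P[(lum>80)&(P[:,2]>.125)])):
        if len(Q)<5: print(nm,len(Q));continue
        r=cv2.minAreaRect(Q[:,:2].astype(np.float32)*1000);print(nm,len(Q),r,Q.mean(0).round(4))
    # turret and base, nozzle
    for zl,zh in ((0.003,.03),(.03,.07),(.07,.09),(.09,.117)):
        n=(np.hypot(W[...,0]-.475,W[...,1]-.195)<.13)&(W[...,2]>zl)&(W[...,2]<zh);Q=W[n]
        print(zl,len(Q),np.percentile(Q,[2,50,98],axis=0).round(4).tolist() if len(Q) else '')
    m=near;v,u=np.where(m);a=p['image'][max(v.min()-25,0):v.max()+70,u.min()-35:u.max()+35]
    cv2.imwrite(f'pics/{c}_z.png',cv2.cvtColor(cv2.resize(a,None,fx=5,fy=5,interpolation=cv2.INTER_CUBIC),cv2.COLOR_RGB2BGR)[:600,:800])
    b=W[(W[...,2]>.01)&(W[...,0]>.3)&(W[...,0]<.7)&(W[...,1]>.1)&(W[...,1]<.5)]
```

```text
scene 543 zmax [0.12857933 0.14738631 0.16250552 0.16512035]
bar 203 ((476.3397521972656, 194.57882690429688), (88.75822448730469, 54.33198928833008), 19.267974853515625) [0.4747 0.1922 0.1558]
dark 145 ((475.9490051269531, 194.3272247314453), (54.900577545166016, 25.760723114013672), 79.9864273071289) [0.4745 0.1843 0.1462]
grey 377 ((476.5714111328125, 194.08229064941406), (90.67549896240234, 51.15835952758789), 16.187152862548828) [0.4733 0.1897 0.1463]
0.003 388 [[0.3831, 0.0876, 0.003], [0.4704, 0.1796, 0.0092], [0.5783, 0.2794, 0.028]]
0.03 175 [[0.4578, 0.1744, 0.0312], [0.4713, 0.1817, 0.0492], [0.4917, 0.1989, 0.0688]]
0.07 224 [[0.3999, 0.174, 0.0708], [0.4507, 0.1886, 0.0819], [0.4926, 0.2049, 0.0897]]
0.09 217 [[0.4474, 0.1665, 0.0904], [0.4674, 0.1822, 0.1089], [0.5037, 0.2166, 0.1168]]
side 833 zmax [0.1303777  0.15373325 0.1647835  0.1666626 ]
bar 419 ((479.378662109375, 197.8876953125), (93.16158294677734, 48.99574661254883), 13.383437156677246) [0.4796 0.1988 0.1569]
dark 259 ((476.5242004394531, 202.67953491210938), (54.727848052978516, 64.40267944335938), 43.6671257019043) [0.4811 0.2065 0.1508]
grey 552 ((480.1857604980469, 196.8841552734375), (41.191383361816406, 96.44532012939453), 74.78239440917969) [0.4796 0.2006 0.1505]
0.003 1711 [[0.3623, 0.1002, 0.003], [0.4831, 0.2184, 0.0039], [0.589, 0.315, 0.0226]]
0.03 166 [[0.4625, 0.1975, 0.0308], [0.4816, 0.2113, 0.0488], [0.4979, 0.2161, 0.0692]]
0.07 252 [[0.4028, 0.1963, 0.0712], [0.4528, 0.2072, 0.0844], [0.4995, 0.2171, 0.0895]]
0.09 279 [[0.4469, 0.1868, 0.0901], [0.475, 0.2103, 0.1107], [0.5081, 0.2254, 0.1164]]
```

```bash
cat >> h.py <<'E'
def plan(pos,jaw_deg):
    s=state();w=s['orientation'];A=R.from_quat([w[1],w[2],w[3],w[0]]).as_matrix()
    a=np.radians(jaw_deg);X=np.array([np.cos(a),np.sin(a),0]);Y=np.array([0,0,-1.]);Z=np.cross(X,Y)
    B=np.stack([X,Y,Z],1)
    print('shift',(A.T@(np.array(pos)-s['tcp_pos'])).round(4),'rot',R.from_matrix(A.T@B).as_rotvec().round(4),'q',s['q'].round(3),'t',s['time'])
    print('jaw deg now',np.degrees(np.arctan2(A[1,0],A[0,0])).round(2),'pos',s['tcp_pos'].round(4),'F',s['wrist_force'].round(2),'gap',s['finger_gap'])
E
python3 - <<'E'
from h import *
plan([.477,.195,.42],104)
s=state();p=read_camera('wrist');print(p['T_tool_cam'].round(3),p['fx'],p['cx'],p['cy'])
p=read_camera('side');W=cloud(p)
m=(np.hypot(W[...,0]-.478,W[...,1]-.196)<.06)&(W[...,2]>.15)&(W[...,2]<.159)&(p['image'].mean(2)>75)
Q=W[m][:,:2];c=Q.mean(0);u,S,v=np.linalg.svd(Q-c);print(len(Q),c,v,S)
E
```

```text
shift [-0.3045 -0.0153 -0.3823] rot [ 1.00e-04 -5.91e-01  0.00e+00] q [-1.29   0.536 -0.004  1.538  0.003  1.067 -0.071] t 1.3
jaw deg now 70.14 pos [0.2209 0.6113 0.4047] F [ 0.02 -1.34  0.86] gap 0.08534230123252726
[[ 1.    -0.001 -0.     0.001]
 [-0.    -0.321  0.947  0.031]
 [-0.001 -0.947 -0.321  0.082]
 [ 0.     0.     0.     1.   ]] 279.83452651116374 256.5777092888143 190.4372627180868
258 [0.47821085 0.19881819] [[-0.99459143  0.10386478]
 [ 0.10386478  0.99459143]] [0.46910793 0.10692589]
```

View pics/side_z.png

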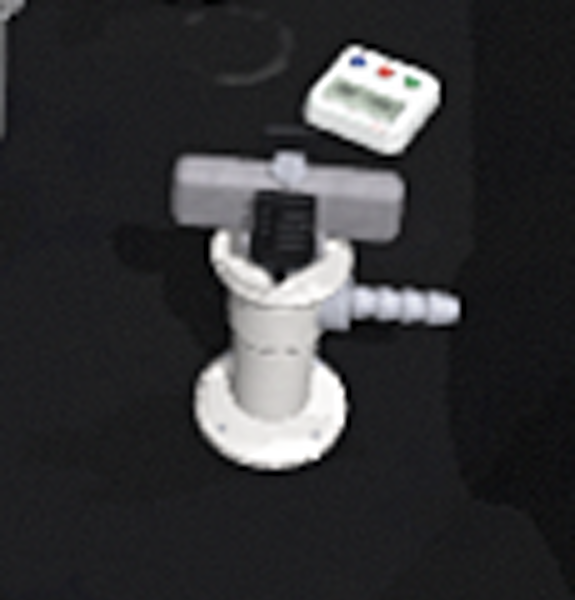

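```bash
python3 -m inch '[[[-0.03,0,-0.04,0,-0.03,0,-1],[-0.07,-0.005,-0.09,0,-0.06,0,-1],[-0.107,-0.015,-0.134,0,-0.1,0,-1],[-0.144,-0.015,-0.181,0,-0.15,0,-1],[-0.181,-0.015,-0.228,0,-0.2,0,-1],[-0.218,-0.015,-0.275,0,-0.24,0,-1],[-0.255,-0.015,-0.322,0,-0.24,0,-1],[-0.29,-0.015,-0.364,0,-0.24,0,-1],[-0.3045,-0.015,-0.382,0,-0.24,0,-1],[-0.3045,-0.015,-0.382,0,-0.24,0,-1]]]' 20
python3 - <<'E'
from h import *
plan([.477,.195,.42],84)
s=state();p=read_camera('wrist');save(p,'wrist1.png');W=cloud(p,s);np.save('w1.npy',W);np.save('i1.npy',p['image'])
for q in ['tap_open_grip','tap_open_tab1','tap_open_handle','tap_open']:
    print(q,[(np.round(r['at'],4).tolist(),round(r['conf'],2)) for r in search_frame(p,q)])
E
```

```text
time: 2.65
tcp_pos: [0.4776, 0.1933, 0.4199]
orientation: [-0.527, 0.527, 0.472, -0.471]
wrist_force: [-0.4, 0.6, -0.3]
finger_gap: 0.0853
shift [ 0.0017 -0.0001  0.0007] rot [ 0.0007 -0.0061 -0.0003] q [-0.571  0.288  0.119  1.883 -0.04   0.973  1.026] t 2.65
jaw deg now 83.65 pos [0.4776 0.1933 0.4199] F [-0.43  0.62 -0.28] gap 0.08526395937411567
tap_open_grip [([0.4749, 0.1988, 0.155], 0.59)]
tap_open_tab1 [([0.473, 0.1745, 0.1489], 0.94), ([0.4763, 0.2154, 0.1542], 0.59)]
tap_open_handle [([0.4735, 0.1945, 0.1577], 0.65)]
tap_open []
```

View pics/wrist1.png

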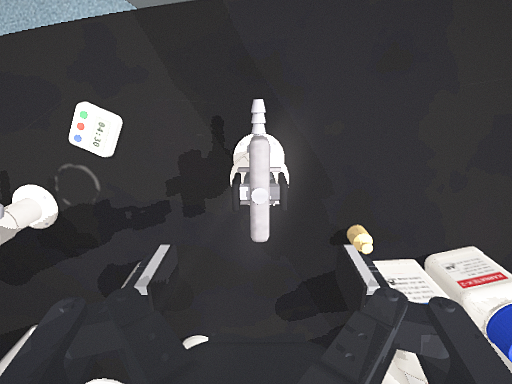

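Run:
```python
from h import *
W=np.load('w1.npy');im=np.load('i1.npy').astype(int);l=im.mean(2)
d=np.hypot(W[...,0]-.477,W[...,1]-.195)
m=(d<.065)&(W[...,2]>.150)&(W[...,2]<.160)&(l>75)
Q=W[m];r=cv2.minAreaRect(Q[:,:2].astype(np.float32)*1000);c=Q[:,:2].mean(0);v=np.linalg.svd(Q[:,:2]-c)[2][0]
print('bar',len(Q),r,c,np.degrees(np.arctan2(v[1],v[0])),np.median(Q[:,2]))
for a,b in ((.124,.15),(.15,.17),(.160,.17)):
  m=(d<.04)&(W[...,2]>a)&(W[...,2]<b)&(l<60);Q=W[m]
  n,lab,st,ce=cv2.connectedComponentsWithStats(m.astype(np.uint8))
  for i in range(1,n):
    if st[i,4]>30:
      Q=W[lab==i];print('dark',a,st[i],Q.mean(0).round(4),cv2.minAreaRect(Q[:,:2].astype(np.float32)*1000))
m=(d<.02)&(W[...,2]>.16)&(l>90);print('pin',m.sum(),W[m].mean(0) if m.any() else '')
m=(d<.13)&(d>.045)&(W[...,2]>.065)&(W[...,2]<.1);Q=W[m];print('noz',len(Q))
if len(Q)>10:
  c=Q[:,:2].mean(0);v=np.linalg.svd(Q[:,:2]-c)[2][0];print(c,np.degrees(np.arctan2(v[1],v[0])))
```

```text
bar 2282 ((478.53106689453125, 195.7942352294922), (93.80284118652344, 42.085201263427734), 10.900460243225098) [0.47526873 0.19639091] -6.048488732210375 0.15594239970578305
dark 0.124 [233 173   8  11  47] [0.4655 0.1775 0.1391] ((467.2600402832031, 178.05014038085938), (8.70071029663086, 4.07618522644043), 32.18596267700195)
dark 0.15 [231 179   8  33  66] [0.4727 0.1744 0.1604] ((476.36883544921875, 173.87615966796875), (5.8220319747924805, 25.606647491455078), 79.59503173828125)
dark 0.16 [232 183   6  29  46] [0.4762 0.1735 0.1628] ((476.62786865234375, 174.48965454101562), (4.053545951843262, 25.397756576538086), 80.65263366699219)
pin 7 [0.4698213  0.18323008 0.27533151]
noz 406
[0.41646601 0.20215016] -5.292400613955776
```

Run:
```python
from h import *
W=np.load('w1.npy');im=np.load('i1.npy').astype(int);l=im.mean(2)
th=np.radians(-6);ux=np.array([np.cos(th),np.sin(th)]);uy=np.array([-ux[1],ux[0]])
c=np.array([.478,.196])
D=W[...,:2]-c;a=D@ux;b=D@uy
m=(abs(a)<.07)&(abs(b)<.014)&(W[...,2]>.152)&(W[...,2]<.16)&(l>75)
Q=np.c_[a[m],b[m]]*1000;print(len(Q),np.percentile(Q,[0.5,2,98,99.5],axis=0).round(1).tolist())
for lo in range(-45,45,10):
  s=Q[(Q[:,0]>=lo)&(Q[:,0]<lo+10)];print(lo+5,len(s),np.percentile(s[:,1],[3,50,97]).round(1) if len(s) else '')
# tabs: all non-collar points with 15<|b|<30
for sg in (1,-1):
  m=(abs(a)<.025)&(sg*b>.016)&(sg*b<.03)&(W[...,2]>.150)&(W[...,2]<.17);v,u=np.where(m)
  print(sg,m.sum(),np.percentile(np.c_[a[m]*1e3,b[m]*1e3,W[m][:,2]*1e3,l[m],u,v],[2,50,98],axis=0).round(1).tolist())
a_=im[100:260,190:330].astype(np.uint8);cv2.imwrite('pics/w1z.png',cv2.cvtColor(cv2.resize(a_,None,fx=4,fy=4,interpolation=cv2.INTER_CUBIC),cv2.COLOR_RGB2BGR)[:600])
```

```text
1909 [[-46.7, -8.4], [-45.3, -7.9], [44.9, 8.2], [47.5, 8.8]]
-40 237 [-7.5  0.1  7.8]
-30 229 [-7.7  0.1  7.8]
-20 217 [-7.7  0.   7.9]
-10 208 [-7.8  0.   7.9]
0 213 [-8. -0.  8.]
10 183 [-7.8 -0.1  8.1]
20 186 [-7.4 -0.1  8.1]
30 178 [-7.5 -0.2  8.2]
40 172 [-7.7 -0.2  8.3]
1 276 [[-11.8, 16.2, 150.3, 52.8, 277.0, 180.0], [-0.7, 20.3, 162.8, 74.7, 283.0, 194.0], [12.3, 24.2, 164.9, 186.7, 287.0, 209.5]]
-1 267 [[-11.7, -23.7, 150.3, 35.9, 232.0, 180.0], [-0.5, -20.0, 162.8, 67.3, 236.0, 195.0], [12.5, -16.2, 164.5, 255.0, 241.0, 210.0]]
```

View pics/w1z.png

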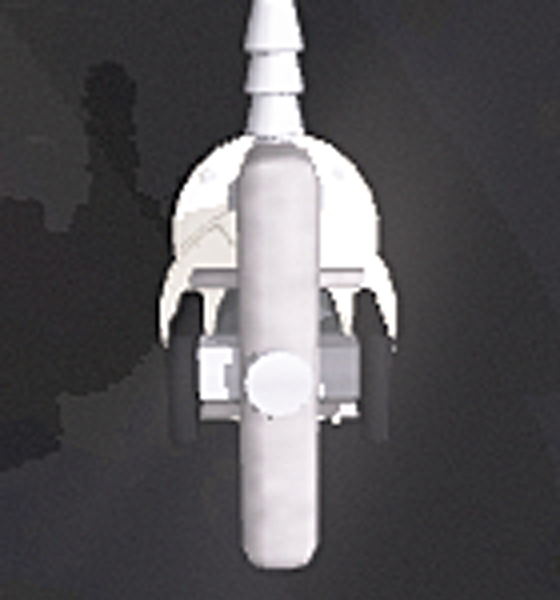

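Run:
```python
from h import *
plan([.478,.1962,.300],83.8)
```

```text
shift [-0.0002  0.1197 -0.002 ] rot [-0.0003  0.004   0.0005] q [-0.575  0.288  0.116  1.883 -0.04   0.973  1.026] t 2.9
jaw deg now 84.03 pos [0.476  0.1965 0.4197] F [-0.26  0.28 -0.51] gap 0.08539126035969444
```

Run:
```python
from h import *
for k in range(2):
  s=state();p=read_camera('wrist');W=cloud(p,s);l=p['image'].mean(2)
  c=np.array([.478,.196]);ang=-6.
  for _ in range(3):
    th=np.radians(ang);ux=np.array([np.cos(th),np.sin(th)]);uy=np.array([-ux[1],ux[0]])
    D=W[...,:2]-c;a=D@ux;b=D@uy
    m=(abs(a)<.07)&(abs(b)<.013)&(W[...,2]>.152)&(W[...,2]<.16)&(l>75)
    A,B=a[m],b[m];pa=np.percentile(A,[.5,99.5]);pb=np.percentile(B,[2,98]);f=np.polyfit(A,B,1)
    c=c+ux*pa.mean()+uy*pb.mean();ang+=np.degrees(f[0])
  D=W[...,:2]-c;a=D@ux;b=D@uy
  t=[np.percentile(b[(abs(a)<.025)&(sg*b>.016)&(sg*b<.03)&(W[...,2]>.15)&(W[...,2]<.17)],q) for sg,q in((1,98),(-1,2))]
  print(s['time'],s['tcp_pos'].round(4),s['joint_vel'].round(4),'c',c.round(4),'ang',ang,pa,pb,'tabs',t)
plan([c[0],c[1],.3],ang+90)
```

```text
2.9 [0.476  0.1965 0.4197] [ 0.0012  0.0022  0.0054 -0.0018  0.0011  0.0002  0.0036] c [0.4782 0.1962] ang -5.937515253245667 [-0.04701103  0.04701114] [-0.00815929  0.00816064] tabs [np.float64(0.02378253474134322), np.float64(-0.023936868974714042)]
2.95 [0.4761 0.1963 0.4197] [ 0.0028  0.0007  0.0078 -0.0005  0.0009  0.0007  0.0026] c [0.4783 0.1961] ang -5.96072915189472 [-0.04709547  0.0470954 ] [-0.00820321  0.00820422] tabs [np.float64(0.023819576938883626), np.float64(-0.023911572724455037)]
shift [ 0.0002  0.1197 -0.0021] rot [-0.0001 -0.0007  0.0003] q [-0.575  0.288  0.117  1.883 -0.04   0.973  1.026] t 3.0
jaw deg now 84.0 pos [0.4762 0.1961 0.4197] F [-0.14 -0.54 -0.61] gap 0.08538084378224456
```

Consistent: axis at (0.478, 0.196), bar at −6°, tab faces at ±24 mm as specified. Descend, fingers open.

```bash
python3 -m inch '[[[0,0.01,-0.001,0,0,0,-1],[0,0.03,-0.002,0,0,0,-1],[0,0.05,-0.002,0,0,0,-1],[0,0.07,-0.002,0,0,0,-1],[0,0.09,-0.002,0,0,0,-1],[0,0.105,-0.002,0,0,0,-1],[0,0.115,-0.002,0,0,0,-1],[0,0.12,-0.002,0,0,0,-1],[0,0.12,-0.002,0,0,0,-1],[0,0.12,-0.002,0,0,0,-1]]]' 20
python3 - <<'E'
from h import *
plan([.4782,.1962,.300],84)
p=read_camera('wrist');save(p,'wrist2.png');plan([.4782,.1962,.300],84)
E
```

```text
time: 4.25
tcp_pos: [0.4789, 0.195, 0.3002]
orientation: [-0.526, 0.526, 0.473, -0.472]
wrist_force: [0.1, -0.5, 0.6]
finger_gap: 0.085
shift [0.0011 0.0002 0.0009] rot [ 0.0008 -0.0021  0.0005] q [-0.553  0.461  0.099  1.976 -0.068  0.707  1.052] t 4.25
jaw deg now 83.88 pos [0.4789 0.195  0.3002] F [ 0.11 -0.54  0.59] gap 0.08500153080826187
shift [0.0011 0.0002 0.0008] rot [ 0.0009 -0.0021  0.0006] q [-0.553  0.461  0.099  1.976 -0.068  0.707  1.052] t 4.3
jaw deg now 83.88 pos [0.4789 0.195  0.3002] F [ 0.07 -0.97  0.54] gap 0.08529219167826489
```

View pics/wrist2.png

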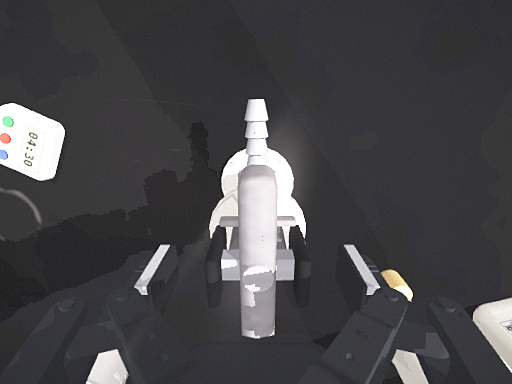

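Picture: tabs at columns ~215 and ~303, pads at ~160 and ~357, so the tap is centred between the pads. Correct by 1 mm and squeeze.

```bash
python3 -m inch '[[[0.001,0,0.0005,0,0,0,-0.5],[0.001,0,0.0005,0,0,0,-0.2],[0.001,0,0.0005,0,0,0,0],[0.001,0,0.0005,0,0,0,0.1],[0.001,0,0.0005,0,0,0,0.2],[0.001,0,0.0005,0,0,0,0.2],[0.001,0,0.0005,0,0,0,0.2],[0.001,0,0.0005,0,0,0,0.2],[0.001,0,0.0005,0,0,0,0.2],[0.001,0,0.0005,0,0,0,0.2]]]' 20
python3 - <<'E'
from h import *
plan([.4782,.1962,.300],84)
p=read_camera('wrist');save(p,'wrist3.png');plan([.4782,.1962,.300],84)
E
```

```text
time: 5.55
tcp_pos: [0.4785, 0.196, 0.3001]
orientation: [-0.526, 0.526, 0.473, -0.472]
wrist_force: [-0.4, -0.4, 5.7]
finger_gap: 0.0343
shift [0.0001 0.0001 0.0003] rot [ 0.0005 -0.0019  0.0004] q [-0.555  0.461  0.099  1.976 -0.068  0.707  1.05 ] t 5.55
jaw deg now 83.89 pos [0.4785 0.196  0.3001] F [-0.43 -0.4   5.67] gap 0.03427413414706548
shift [0.0001 0.0001 0.0003] rot [ 0.0005 -0.0019  0.0004] q [-0.555  0.461  0.099  1.976 -0.068  0.707  1.05 ] t 5.6
jaw deg now 83.89 pos [0.4785 0.196  0.3001] F [-0.48 -1.25  5.39] gap 0.03422886294166162
```

View pics/wrist3.png

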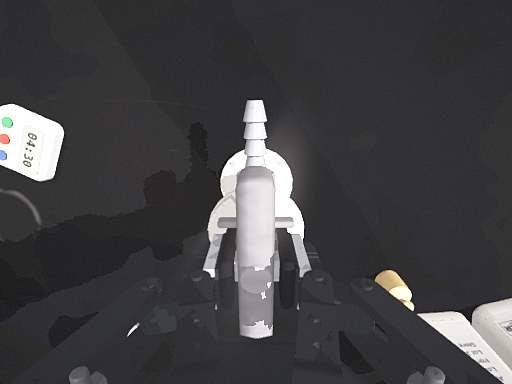

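Gap 34 mm (both tabs ~7 mm in), no lateral force. Turn clockwise (positive about tool y, which points down), first half.

```bash
python3 -m inch '[[[0,0,0,0,0,0,0.23],[0,0,0,0,0.06,0,0.23],[0,0,0,0,0.14,0,0.23],[0,0,0,0,0.22,0,0.23],[0,0,0,0,0.3,0,0.23],[0,0,0,0,0.38,0,0.23],[0,0,0,0,0.46,0,0.23],[0,0,0,0,0.54,0,0.23],[0,0,0,0,0.62,0,0.23],[0,0,0,0,0.7,0,0.23]]]' 20
python3 - <<'E'
from h import *
s=state();print(s['wrist_torque'])
plan([.4782,.1962,.300],84-40.1);p=read_camera('wrist');save(p,'wrist4.png')
E
```

```text
time: 6.85
tcp_pos: [0.4787, 0.1958, 0.3001]
orientation: [-0.656, 0.657, 0.263, -0.262]
wrist_force: [-0.3, -1.2, 5.1]
finger_gap: 0.0329
[-0.23049465  0.10549422  0.0690416 ]
shift [-0.0001  0.0001  0.0006] rot [ 0.0006 -0.0049  0.0009] q [-0.695  0.472  0.277  1.984 -0.191  0.71   0.461] t 6.85
jaw deg now 43.62 pos [0.4787 0.1958 0.3001] F [-0.3  -1.15  5.07] gap 0.03285812761748185
```

View pics/wrist4.png

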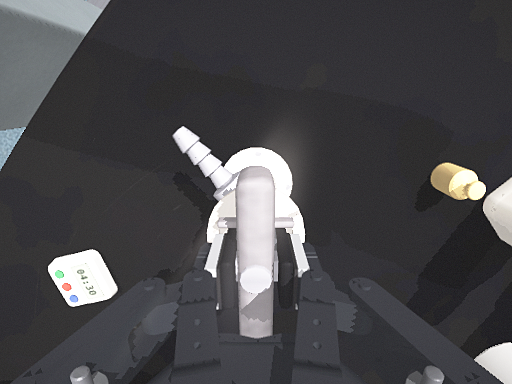

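The bar has turned with the gripper (nozzle now at upper left, bar still upright in the picture), torque 0.07 N·m as expected. Second half.

```bash
python3 -m inch '[[[0,0,0,0,0.08,0,0.23],[0,0,0,0,0.16,0,0.23],[0,0,0,0,0.24,0,0.23],[0,0,0,0,0.32,0,0.23],[0,0,0,0,0.4,0,0.23],[0,0,0,0,0.48,0,0.23],[0,0,0,0,0.56,0,0.23],[0,0,0,0,0.63,0,0.23],[0,0,0,0,0.68,0,0.23],[0,0,0,0,0.7,0,0.23]]]' 20
python3 - <<'E'
from h import *
s=state();print(s['wrist_torque'])
plan([.4782,.1962,.300],84-80.2);p=read_camera('wrist');save(p,'wrist5.png');print(state()['wrist_torque'])
E
```

```text
time: 8.15
tcp_pos: [0.4786, 0.1955, 0.3]
orientation: [-0.707, 0.707, 0.023, -0.022]
wrist_force: [-0.4, -0.9, 4.7]
finger_gap: 0.0327
[-0.36960731  0.07425514  0.19884768]
shift [-0.0004  0.      0.0007] rot [ 0.0005 -0.0034  0.0008] q [-0.833  0.496  0.458  1.992 -0.322  0.723 -0.117] t 8.15
jaw deg now 3.61 pos [0.4786 0.1955 0.3   ] F [-0.37 -0.93  4.69] gap 0.032667917665242324
[-0.39670561  0.03195858  0.14741803]
```

View pics/wrist5.png

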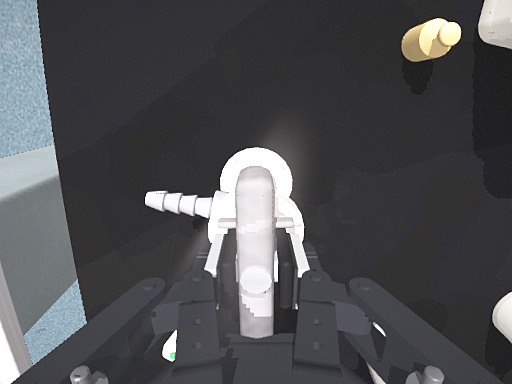

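Bar is across the nozzle (nozzle points left at row ~202, bar vertical); torque rising to 0.15–0.2 suggests the stop. Nudge a bit to confirm.

```bash
python3 -m inch '[[[0,0,0,0,0.01,0,0.23],[0,0,0,0,0.02,0,0.23],[0,0,0,0,0.03,0,0.23],[0,0,0,0,0.04,0,0.23],[0,0,0,0,0.04,0,0.23],[0,0,0,0,0.04,0,0.23],[0,0,0,0,0.04,0,0.23],[0,0,0,0,0.04,0,0.23],[0,0,0,0,0.04,0,0.23],[0,0,0,0,0.04,0,0.23]]]' 20
python3 - <<'E'
from h import *
s=state();print(s['wrist_torque'])
plan([.4782,.1962,.300],84-80.2)
E
```

```text
time: 9.45
tcp_pos: [0.4783, 0.1959, 0.2997]
orientation: [-0.707, 0.707, 0.008, -0.008]
wrist_force: [-0.1, -2.3, 4.6]
finger_gap: 0.033
[-0.43351949 -0.10305292  0.16625822]
shift [-0.0001 -0.0003  0.0003] rot [ 0.     -0.0424  0.0001] q [-0.841  0.498  0.467  1.992 -0.331  0.724 -0.149] t 9.45
jaw deg now 1.37 pos [0.4783 0.1959 0.2997] F [-0.08 -2.27  4.65] gap 0.03304770399169963
```

Gripper turned 1.44 rad in all, gap slightly widened with torque up: at the stop. Release.

```bash
python3 -m inch '[[[0,0,0,0,0,0,0.15],[0,0,0,0,0,0,0.05],[0,0,0,0,0,0,-0.1],[0,0,0,0,0,0,-0.3],[0,0,0,0,0,0,-0.6],[0,0,0,0,0,0,-1],[0,0,0,0,0,0,-1],[0,0,0,0,0,0,-1],[0,0,0,0,0,0,-1],[0,0,0,0,0,0,-1]]]' 20
python3 - <<'E'
from h import *
s=state();print(s['wrist_torque'])
plan([.4782,.1962,.42],2)
p=read_camera('wrist');save(p,'wrist6.png')
E
```

```text
time: 10.7
tcp_pos: [0.4783, 0.1959, 0.2997]
orientation: [-0.707, 0.707, 0.009, -0.008]
wrist_force: [-0.6, -0.2, 0.1]
finger_gap: 0.0852
[-0.08177655  0.04516447 -0.0252408 ]
shift [-1.000e-04 -1.203e-01  3.000e-04] rot [ 0.     -0.0108  0.    ] q [-0.841  0.498  0.467  1.992 -0.331  0.724 -0.149] t 10.7
jaw deg now 1.38 pos [0.4783 0.1959 0.2997] F [-0.64 -0.22  0.07] gap 0.08522187974453088
```

View pics/wrist6.png

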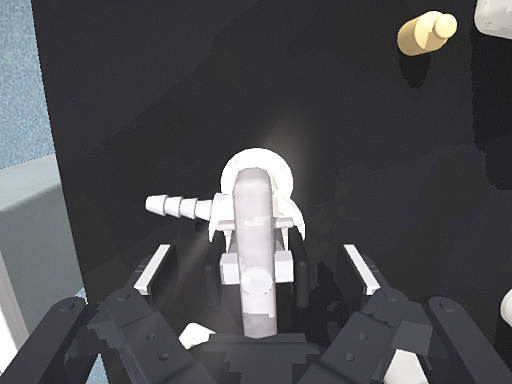

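The tabs at columns ~212 and ~303 have sprung out, and the pads are clear of them. Lift straight up, then measure.

```bash
python3 -m inch '[[[0,-0.01,0,0,0,0,-1],[0,-0.03,0,0,0,0,-1],[0,-0.05,0,0,0,0,-1],[0,-0.07,0,0,0,0,-1],[0,-0.09,0,0,0,0,-1],[0,-0.105,0,0,0,0,-1],[0,-0.115,0,0,0,0,-1],[0,-0.12,0,0,0,0,-1],[0,-0.12,0,0,0,0,-1],[0,-0.12,0,0,0,0,-1]]]'
python3 - <<'E'
from h import *
s=state();p=read_camera('wrist');save(p,'wrist7.png');W=cloud(p,s);l=p['image'].mean(2)
c=np.array([.4782,.1962]);ang=-87.
for _ in range(4):
    th=np.radians(ang);ux=np.array([np.cos(th),np.sin(th)]);uy=np.array([-ux[1],ux[0]])
    D=W[...,:2]-c;a=D@ux;b=D@uy
    m=(abs(a)<.07)&(abs(b)<.013)&(W[...,2]>.152)&(W[...,2]<.16)&(l>75)
    A,B=a[m],b[m];pa=np.percentile(A,[.5,99.5]);pb=np.percentile(B,[2,98]);f=np.polyfit(A,B,1)
    c=c+ux*pa.mean()+uy*pb.mean();ang+=np.degrees(f[0])
D=W[...,:2]-c;a=D@ux;b=D@uy
t=[np.percentile(b[(abs(a)<.015)&(sg*b>.012)&(sg*b<.03)&(W[...,2]>.16)&(W[...,2]<.17)],[2,50,98]).round(4) for sg in(1,-1)]
print(s['time'],s['tcp_pos'].round(4),'c',c.round(4),'ang',ang,'turned rad',np.radians(-5.95-ang),pa,pb,'tabs',t,'F',s['wrist_force'])
for cam in('scene','side'):
    p=read_camera(cam);save(p,cam+'9.png')
    for q in ['tap_shut_grip','beaker_mid','weight_mid','timer_mid']:
        print(cam,q,[(np.round(r['at'],3).tolist(),round(r['conf'],2)) for r in search_frame(p,q)])
E
```

```text
time: 12.0
tcp_pos: [0.4781, 0.1959, 0.4192]
orientation: [-0.707, 0.707, 0.008, -0.009]
wrist_force: [0.7, -0.1, -0.5]
finger_gap: 0.0854
12.0 [0.4781 0.1959 0.4192] c [0.4791 0.1971] ang -85.71858172755077 turned rad 1.3922243907919472 [-0.04692786  0.04692779] [-0.00810915  0.00810989] tabs [array([0.018 , 0.0206, 0.0234]), array([-0.0237, -0.0207, -0.0181])] F [ 0.66031275 -0.06822712 -0.53436734]
scene tap_shut_grip [([0.652, -0.022, 0.074], 0.73), ([0.509, -0.169, 0.152], 0.55), ([0.473, 0.182, 0.149], 0.51)]
scene beaker_mid [([0.65, -0.023, 0.082], 0.88), ([0.504, -0.17, 0.152], 0.23)]
scene weight_mid [([0.609, 0.324, 0.024], 0.46)]
scene timer_mid [([0.407, -0.039, 0.016], 0.89)]
side tap_shut_grip []
side beaker_mid [([0.649, 0.026, 0.068], 0.64)]
side weight_mid [([0.61, 0.34, 0.028], 0.6)]
side timer_mid [([0.414, -0.012, 0.017], 0.56)]
```

View pics/wrist7.png

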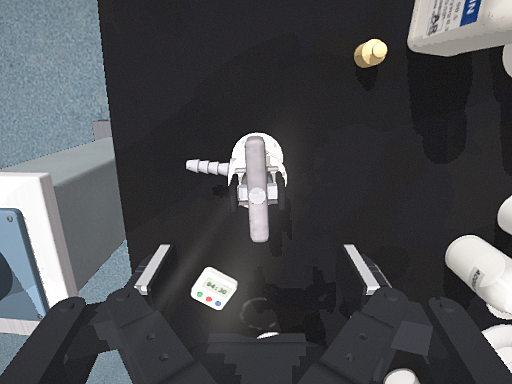

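View pics/side9.png

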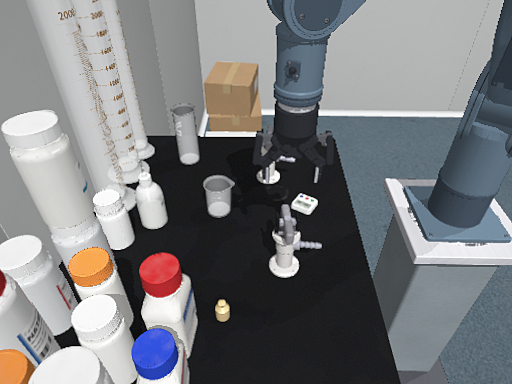

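Bar turned 1.39 rad, both tab faces back at ±23.5 mm, other objects unmoved.

```bash
python3 -c "
from rig import *
print(finish_job())"
```

```text
the job is handed in; nothing more can be done
None
```

The open tap is closed. It was the left one, with its axis at about (0.478, 0.196). I squeezed both side tabs to a gap of about 33 mm and turned the handle clockwise to its stop. I then let go, lifted the gripper 120 mm clear and handed the job in at about 12 s.

- **Handle:** the wrist camera shows the bar turned about 1.39 rad, against a stop at 1.4 rad, and lying across the nozzle.
- **Tabs:** both outer faces are back at about ±23.5 mm, matching the ±24 mm they showed before, so both have sprung out.
- **Forces:** the end-of-step wrist force readings stayed under about 6 N, and it read near zero after release.
- **Loose things:** the beaker, weight and timer are within about 4 mm of where they were first seen, which is the accuracy of that measurement.
- **Closed tap:** the scene camera still finds it at its old position, though only as a second-best match behind a false match on the beaker. The side camera no longer detected it because the gripper hides it in that view. The robot never went near it.

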